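Check the dressed grinding roller with the sprung bridge gauge

ROBOT

A 6-joint arm with a two-finger parallel gripper is mounted at the origin on the work surface. World frame = base frame: x ahead of the robot, y to its left, z up, the work surface at z = 0. Lengths are in mm, angles in rad, forces in N, time in s.
With the tool pointing down it reaches from about 275 to 725 mm from the base axis. Payload 15.9 kg.
Tool frame: the origin (TCP) lies midway between the tips of the shut fingers; the grasp point (between the pads) lies 19 mm behind it; z points along the fingers, y is the line along which they close (so a half turn about z gives the same grasp; the last joint's range is limited). The gripper opens to 85 mm and grips with 20 to 120 N. Pads are 22 mm wide; open, the fingers measure 114 mm over their backs; the gripper's body (76 mm by 85 mm) begins 54 mm behind the grasp point. The pads swing forward as they close: fully open they stand 13 mm farther back than shut.
Start: joints at [1.13, 0.213, -0.034, 1.323, 0, 1.571], TCP at [213.324, 452.193, 231.306] pointing down, gripper open.
Joint ranges: [-2.98, 2.98], [-0.74, 1.72], [-1.14, 1.35], [-2.1, 2.04], [-1.57, 1.44], [-3.14, 3.14]. Speed limits (rad/s): [1.89, 1.89, 2.39, 2.57, 3.14, 3.14].

INTERFACE

Orientations are given as [roll, pitch, yaw] about the fixed x, y, z axes, in that order (R = Rz(yaw) Ry(pitch) Rx(roll)).
In Python, from bench import sense, vision, arm gives the robot as it stands.
- The arm moves only by the tool arm_command, never from a script. Its argument "deltas" is a list of rows, each a list of 7 numbers: the turn, a rotation vector about the world's x, y, z in rad, then the shift along the world's x, y, z in mm, then the finger opening in mm, from 0 to 85.4. A call has 1 to 20 rows; each row shifts and turns the commanded pose from where the row before left it; what a row does not reach is not made up. A row lasts 1/8 s, in which the tool goes at most 62.5 mm and 10.7 degrees, less where a joint would pass 70% of its speed; a pose out of reach is approached as far as the arm can. A call is refused whole if a number of a shift passes 62.5 or a number of a turn 0.188, either way. A call with a gripper value outside its range is refused whole. The fingers move at their own pace and stop on an object; "grip_force" is the grip in N (left out, the last holds). Time passes only in rows, so rows that do not move let the fingers close. It gives the time, the measured TCP pose, the force, the opening and the grip force at its end, in the units of the state.
- sense(): the state, without advancing time (a new reading comes with each control period).
- vision.read_camera(name): name is "side" or "top" or "wrist"; returns the picture (420x560x3 uint8, red, green, blue); there is no depth.
- vision.camera_model(name): a dict with "K" (3x3 intrinsics, pixels), "world_to_cam" (4x4, takes a point from world to camera coordinates). Camera axes: x right, y down, z forward; pixel columns grow to the right and rows downward; lengths in mm; the calibration is good to about 2 mm. The wrist camera is an equidistant fisheye: a pixel r from the principal point sees the ray r / f radians off the axis. A picture is of the moment at which its call begins: read the wrist's pose just before it. camera_model takes no time and is no camera call; for the wrist camera it gives the pose at the moment of the call.
- arm.sign_off(): hands the job in; it is judged then, once.
The state is a dict: "t": time; "joints": joint angles; "joint_vel": joint speeds; "joint_torque": joint torques, N m; "ee_pos": TCP position; "orientation": TCP orientation; "contact_force": force on the tool from outside, world axes, zero at the start; "ft_torque": the same for the moment, N m; "finger_gap": finger opening in mm; "gripper_force": force on a finger pad.
Only numpy, scipy, OpenCV 4.12 (cv2) and the standard library are available. Lean on these libraries where they do the work, as an engineer would, in place of code of your own. Each camera call takes 0.05 s, during which the arm holds its last target. There are 200 camera calls.

TASK

The grinding roller has just been re-dressed and its height is to be checked. First clear the aluminium lid from beside the roller by setting it squarely on the glass bowl as its cover; then take the yellow bridge gauge by its column, lower it gently (never dropped) astride the middle of the roller until both legs stand flat on the granite slab and the sprung foot rests on the roller's crown, and leave it standing there, square to the roller, showing the height. Do not shift the roller, the bowl or any of the other things.

Things in the scene. Friction and masses are not known exactly. Their poses are not given: they have to be found in the camera images.
- slab: Fixed grey granite grinding slab, 260 x 400 mm (its x, y) and 40 mm high; origin at the centre of its underside on the table, z up. Its flat top is 40 mm above the table.
- roller_center (a point): Centre of the dark stone roller lying on the slab: barrel 60 mm diameter, 160 mm long along its own x axis (level), with a grip of 36 mm diameter, 35 mm long, at each end. Its centre is 30 mm and its crown 60 mm above the slab; 1.4 kg. Do not move it.
- chocks: Four pale wooden chocks fixed to the slab that keep the roller from rolling, 10 mm high; origin on the slab's top under the roller's centre, x along the roller. They cover x = 50 to 74 mm either way and y = 23 to 43 mm either side: the gauge's legs must stand between them.
- gauge_mid (a point): Loose yellow bridge gauge, standing upright on the table, 0.7 kg, 150 mm high; this point: on its centre line, 75 mm above the soles of its legs; z up, y from leg to leg; both ways round are alike. Each leg is 40 mm (x) by 12 mm (y), inner face 37 mm and outer face 49 mm from the centre line; 74 mm free under the bridge. In use its x axis lies along the roller's x axis, either way round.
- gauge_column (a point): Middle of the gauge's dark square column, the place to grip it: 118 mm above the soles, on the centre line. The column is 26 x 26 mm and reaches from 86 mm (top of the yellow bridge) to 150 mm above the soles; grip it across x or y (same axes as the gauge). White scales and red pointers on its two x faces do not hinder.
- foot_tip (a point): Middle of the flat underside of the gauge's sprung foot, a 24 mm steel disc hanging on the gauge's centre line under the bridge, 30 mm above the soles of the legs when free.
- gauge_foot (a joint): Reading of the gauge: how far (m) its sprung foot is pushed up from the free position, 0 to 0.042; height measured = 30 mm plus this. The spring starts at 0.4 N and adds 35 N/m, the foot weighs 0.3 N; the gauge's own weight keeps its legs down. Standing properly over the 60 mm roller it reads about 0.030.
- lid_center (a point): Centre, half-way up, of the loose aluminium lid, 0.16 kg, 46 mm high: disc 124 mm diameter, 5 mm thick, its underside 15 mm below this point; below that a boss of 88 mm diameter, 8 mm deep; on top a black upright knob to grip, 24 mm diameter, from 10 mm below to 23 mm above this point. It starts on the slab, boss down, at one side of the roller, where a leg of the gauge must stand.
- bowl_rim (a point): Centre of the mouth, level with the rim, of the loose green-tinted glass bowl on the table: rim 112 mm outside diameter, wall 4 mm (mouth 104 mm), 65 mm high, 0.4 kg. With the lid on, the lid's boss sits inside the mouth, its disc on the rim and the lid's centre 15 mm above this point. Do not shift it.
- tiffin_center (a point): Centre of the closed round plastic tiffin box, orange with a white cover, 80 mm diameter, 58 mm high, on the slab on the other side of the roller from the lid. Leave alone.
- oil_bottle_center (a point): Centre of an amber oil bottle, 64 mm diameter, 200 mm high. Leave alone.
- spice_jar_center (a point): Centre of a clear spice jar with a red cap, 72 mm diameter, 150 mm high. Leave alone.
- tumbler_center (a point): Centre of a steel tumbler, 68 mm diameter, 110 mm high. Leave alone.
- pestle_pot_center (a point): Centre of a small brass pot, 72 mm diameter, 75 mm high. Leave alone.

How it is judged:
By the outcome, as a careful person would: the job done as asked, in the order asked, and still so for the second after the job is handed in, with the robot touching nothing.
It also fails if it takes over 59 s, if anything falls off the work surface, if the arm or the gripper's body presses on something with over 40 N, if the wrist force passes 120 N, or if a joint passes its speed limit or range.

## Working session

There is one attempt and no reset: what is moved stays moved. The work goes in short steps, Python scripts to look and compute and a tool call to move; the robot and the scene stay as the last step left them, time stands still between calls to the robot, and variables do not carry over. Pictures are saved under pics/ and viewed, at most 10 in all, crops included, and the job is handed in when it is done.

Besides the shell and the picture viewer there is one more tool, called after ">>>" as name(argument=value, ...) on one line, values as JSON. arm_command: Moves the arm, as the interface text tells. Its arguments: {"type":"object","properties":{"deltas":{"type":"array","items":{"type":"array","items":{"type":"number"}}},"grip_force":{"type":"number"}},"required":["deltas"]}

```bash
mkdir -p pics
python3 - <<'E'
from bench import sense, vision, arm
import cv2,numpy as np
s=sense();print(s)
for n in ("top","side"):
    cv2.imwrite(f"pics/{n}1.png",vision.read_camera(n)[:,:,::-1])
for n in ("top","side","wrist"):
    print(n,{k:np.round(v,3).tolist() if not isinstance(v,str) else v for k,v in vision.camera_model(n).items()})
E
```

```text
{'t': 0.0, 'joints': array([ 1.12999701e+00,  2.13368454e-01, -3.50007400e-02,  1.32349693e+00,
       -6.25911138e-06,  1.57079231e+00]), 'joint_vel': array([ 0.00086262, -0.00086995,  0.00259505,  0.00085313, -0.00066296,
        0.001974  ]), 'joint_torque': array([ 2.78501437e-03, -6.86164570e+01,  4.87118483e+01,  1.73452607e-02,
        3.82881026e-04, -6.35330252e-06]), 'ee_pos': array([213.19999837, 451.92259377, 230.83317107]), 'orientation': array([-3.14052286e+00,  6.25480602e-06,  2.70079736e+00]), 'contact_force': array([-0.00930254,  0.21270876,  0.02698761]), 'ft_torque': array([ 3.74991207e-05, -3.76749587e-02, -8.69027555e-02]), 'gripper_force': 0.0, 'finger_gap': 85.30853345256129}
top {'K': [[457.113, 0.0, 284.332], [0.0, 457.113, 209.447], [0.0, 0.0, 1.0]], 'world_to_cam': [[-0.098, -0.995, 0.003, 40.978], [-0.975, 0.095, -0.201, 564.455], [0.199, -0.023, -0.98, 1146.958], [0.0, 0.0, 0.0, 1.0]]}
side {'K': [[524.26, 0.0, 284.656], [0.0, 524.26, 212.949], [0.0, 0.0, 1.0]], 'world_to_cam': [[0.896, -0.444, 0.007, -520.661], [-0.297, -0.611, -0.734, 256.303], [0.331, 0.655, -0.679, 1379.858], [0.0, 0.0, 0.0, 1.0]]}
wrist {'K': [[325.192, 0.0, 275.772], [0.0, 325.192, 208.902], [0.0, 0.0, 1.0]], 'world_to_cam': [[0.428, 0.904, -0.001, -498.2], [0.871, -0.412, 0.268, -34.855], [0.241, -0.116, -0.964, 379.244], [0.0, 0.0, 0.0, 1.0]]}
```

View pics/top1.png

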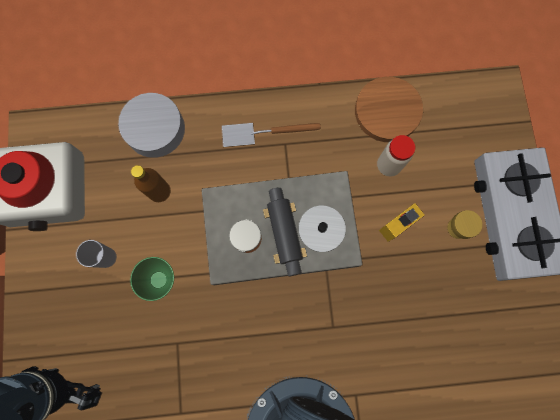

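View pics/side1.png

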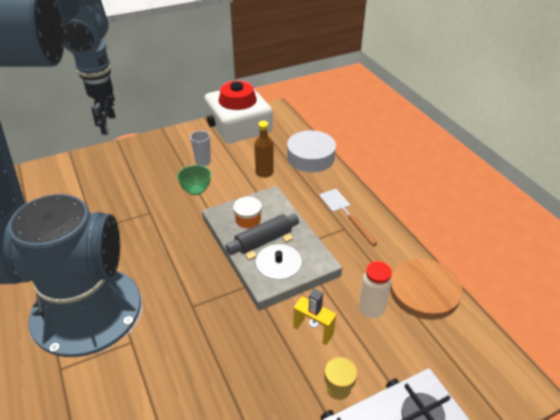

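```bash
cat > h.py <<'E'
import numpy as np, cv2
from bench import sense, vision, arm
def ray(n,uv,M=None):
    M=M or vision.camera_model(n); K=np.array(M["K"]); T=np.array(M["world_to_cam"])
    p=(np.array(uv,float)-K[:2,2])/K[0,0]
    if n=="wrist":
        r=np.hypot(*p)+1e-12; d=np.r_[p/r*np.sin(r),np.cos(r)]
    else: d=np.r_[p,1]
    R=T[:3,:3]; return -R.T@T[:3,3], R.T@d
def at(n,uv,z,M=None):
    c,d=ray(n,uv,M); return (c+d*(z-c[2])/d[2])
def proj(n,P,M=None):
    M=M or vision.camera_model(n); K=np.array(M["K"]); T=np.array(M["world_to_cam"])
    q=T[:3,:3]@np.array(P,float)+T[:3,3]
    if n=="wrist":
        a=np.arctan2(np.hypot(*q[:2]),q[2]); p=q[:2]/(np.hypot(*q[:2])+1e-12)*a
    else: p=q[:2]/q[2]
    return p*K[0,0]+K[:2,2]
E
python3 - <<'E'
from h import *
im=cv2.imread("pics/top1.png")
for n,uv,z in [("lidknob",(322.5,227),86),("lid disc",(322,228.5),53),("bowl",(152,279),65),("col top",(407,216),150),("roller e1",(276,190),70),("roller e2",(294,272),70),("tiffin",(245,236),98),("slab",(203,187),40),("slab",(348,172),40),("slab",(361,265),40),("slab",(211,284),40)]:
    print(n,at("top",uv,z).round(0)[:2])
a=cv2.resize(im[165:290,195:435],None,fx=3.3,fy=3.3,interpolation=cv2.INTER_CUBIC)
b=cv2.resize(im[250:310,120:185],None,fx=3,fy=3,interpolation=cv2.INTER_CUBIC)
o=np.zeros((595,a.shape[1],3),np.uint8);o[:a.shape[0]]=a;o[a.shape[0]:a.shape[0]+b.shape[0],:b.shape[1]]=b
cv2.imwrite("pics/c1.png",o);print(a.shape)
E
```

```text
lidknob [ 505. -106.]
lid disc [ 506. -108.]
bowl [418. 337.]
col top [ 502. -306.]
roller e1 [617.   3.]
roller e2 [400. -23.]
tiffin [499.  92.]
slab [652. 198.]
slab [ 656. -197.]
slab [ 403. -199.]
slab [392. 193.]
(412, 792, 3)
```

View pics/c1.png

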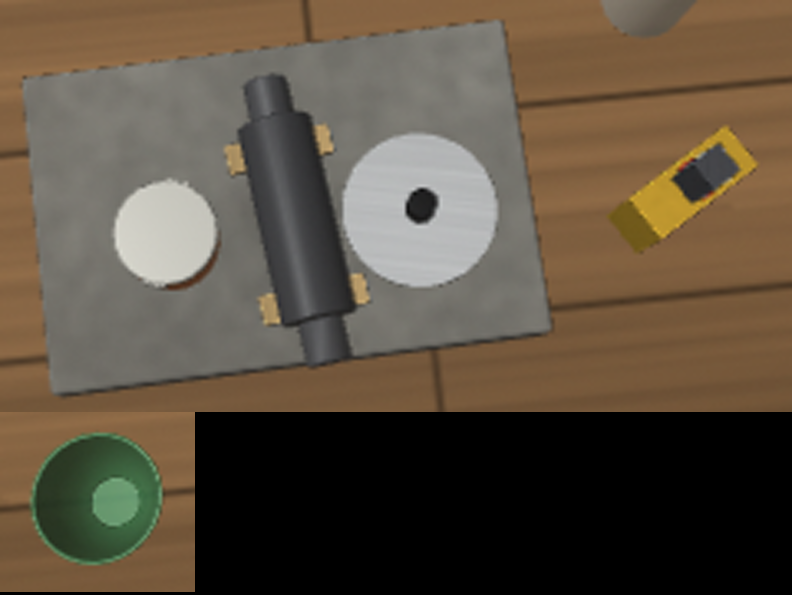

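>>> arm_command(deltas=[[0,0,-0.1,20,-38,0,85],[0,0,-0.1,24,-46,-2,85],[0,0,-0.1,24,-46,-3,85],[0,0,-0.1,24,-46,-3,85],[0,0,-0.1,24,-46,-3,85],[0,0,-0.1,24,-46,-3,85],[0,0,-0.1,24,-46,-3,85],[0,0,-0.1,24,-46,-3,85],[0,0,-0.1,24,-46,-3,85],[0,0,-0.11,24,-46,-3,85],[0,0,0,24,-46,-3,85],[0,0,0,20,-37,0,85],[0,0,0,12,-24,0,85],[0,0,0,0,0,0,85],[0,0,0,0,0,0,85]])

```text
t: 1.98
ee_pos: [504.9, -106.3, 202.1]
orientation: [-3.141, -0.0, 1.691]
contact_force: [0.1, 1.0, -0.5]
finger_gap: 84.9
gripper_force: 0.0
```

Run:
```python
from h import *
s=sense();print(s['t'],s['ee_pos'],s['orientation'],s['joints'])
M=vision.camera_model("wrist");im=vision.read_camera("wrist")[:,:,::-1]
np.save("m2.npy",np.array([M["K"],np.array(M["world_to_cam"])],dtype=object),allow_pickle=True)
cv2.imwrite("pics/w2.png",im)
for n,P in [("knob",(505,-106,86)),("col",(502,-306,150)),("rol",(508,-10,100))]: print(n,proj("wrist",P,M).round(0))
```

```text
1.975 [ 504.9011284  -106.31579827  202.06423281] [-3.14094292e+00 -4.12287593e-04  1.69081675e+00] [-2.07646580e-01  2.53261243e-01 -5.64336147e-02  1.26184932e+00
  1.81245253e-04  1.24312912e+00]
knob [276. 202.]
col [248. 424.]
rol [296.  83.]
```

View pics/w2.png

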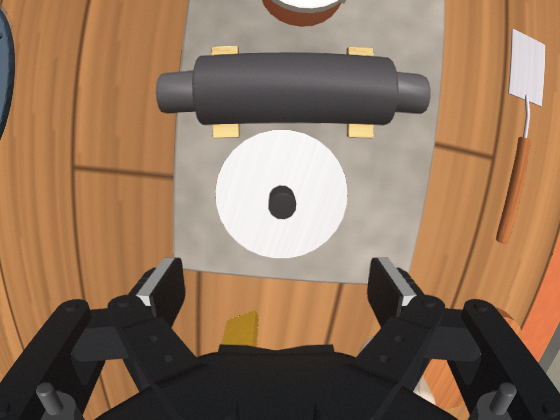

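Run:
```python
from h import *
from scipy.optimize import least_squares
m=np.load("m2.npy",allow_pickle=True);M={"K":m[0],"world_to_cam":m[1]}
im=cv2.imread("pics/w2.png")
g=im.min(2);mask=((g>200)).astype(np.uint8);mask[:115]=0;mask[290:]=0
mask=cv2.morphologyEx(mask,cv2.MORPH_OPEN,np.ones((3,3)))
c=max(cv2.findContours(mask,0,1)[0],key=cv2.contourArea)[:,0]
P=np.array([at("wrist",p,53,M)[:2] for p in c])
r=least_squares(lambda q:np.hypot(*(P-q[:2]).T)-q[2],[505,-107,62],loss="soft_l1")
print("disc",r.x)
k=(im.max(2)<75).astype(np.uint8);k[:180]=0;k[225:]=0;k[:,:255]=0;k[:,310:]=0
n,l,st,ce=cv2.connectedComponentsWithStats(k);i=1+st[1:,4].argmax();print(st[i],ce[i])
for z in (75,86):print("knob",z,at("wrist",ce[i],z,M))
# chocks
b,gg,rr=[im[:,:,j].astype(int) for j in range(3)]
cm=((rr>200)&(gg>150)&(b<190)&(rr-b>45)).astype(np.uint8);cm[:,:205]=0;cm[:,380:]=0;cm[:40]=0;cm[142:]=0
n,l,st,ce=cv2.connectedComponentsWithStats(cm)
for i in range(1,n):
  if st[i,4]>30:
    x,y,w,h,a=st[i];print(st[i])
    yy=y if y<90 else y+h
    for xx in (x,x+w): print(at("wrist",(xx-.5,yy-.5),50,M).round(1)[:2])
```

```text
disc [ 509.83261882 -108.53702039   61.20391792]
[269 186  27  33 672] [281.6889881  202.44196429]
knob 75 [ 509.86754194 -108.50009624   75.        ]
knob 86 [ 509.33725362 -105.72422977   86.        ]
[212  46  26   9 203]
[430.3  24. ]
[454.1  25.5]
[349  47  25   9 186]
[553.8  38.3]
[577.3  43.2]
[213 124  26  14 335]
[440.9 -61.4]
[464.8 -59.1]
[349 124  25  14 317]
[564.5 -46.3]
[588.3 -42.6]
```

>>> arm_command(deltas=[[0,0,0.007,5,-2,-12,85],[0,0,0,0,0,-25,60],[0,0,0,0,0,-25,50],[0,0,0,0,0,-25,45],[0,0,0,0,0,-25,45],[0,0,0,0,0,-18,45],[0,0,0,0,0,-10,45],[0,0,0,0,0,-5,45],[0,0,0,0,0,0,45],[0,0,0,0,0,0,45]])

```text
t: 3.28
ee_pos: [510.7, -108.9, 57.9]
orientation: [3.141, 0.0, 1.698]
contact_force: [1.0, -0.2, 1.0]
finger_gap: 44.9
gripper_force: 0.0
```

>>> arm_command(deltas=[[0,0,0,0,0,0,30],[0,0,0,0,0,0,10],[0,0,0,0,0,0,10],[0,0,0,0,0,0,10],[0,0,0,0,0,0,10]], grip_force=40)

```text
t: 3.9
ee_pos: [510.6, -108.9, 57.8]
orientation: [3.141, 0.0, 1.698]
contact_force: [-0.8, 0.2, 5.2]
finger_gap: 23.0
gripper_force: 39.0
```

>>> arm_command(deltas=[[0,0,0,0,-1,8,10],[0,0,0,0,-2,20,10],[0,0,0,0,0,30,10],[0,0,0,0,0,35,10],[0,0,0,0,0,35,10],[0,0,0,-4,16,20,10],[0,0,0,-8,35,10,10],[0,0,0,-9,42,0,10],[0,0,0,-9,42,0,10],[0,0,0,-9,42,0,10],[0,0,0,-9,42,0,10],[0,0,0,-8,42,0,10],[0,0,0,-7,35,0,10],[0,0,0,-5,20,0,10],[0,0,0,-3,10,0,10],[0,0,0,0,0,0,10],[0,0,0,0,0,0,10]])

```text
t: 6.02
ee_pos: [439.5, 213.5, 215.4]
orientation: [3.142, 0.0, 1.697]
contact_force: [0.3, 0.1, -1.6]
finger_gap: 22.5
gripper_force: 39.4
```

Run:
```python
from h import *
s=sense();print(s['t'],s['ee_pos'],s['orientation'],s['contact_force'])
M=vision.camera_model("wrist");im=vision.read_camera("wrist")[:,:,::-1]
np.save("m3.npy",np.array([M["K"],np.array(M["world_to_cam"])],dtype=object),allow_pickle=True)
cv2.imwrite("pics/w3.png",im)
print(proj("wrist",(418,337,65),M))
```

```text
6.025 [439.49961122 213.49210681 215.39663936] [3.14156953e+00 1.70705814e-04 1.69711648e+00] [ 0.29757666  0.0581846  -1.63571613]
[269.45461037  56.60626475]
```

View pics/w3.png

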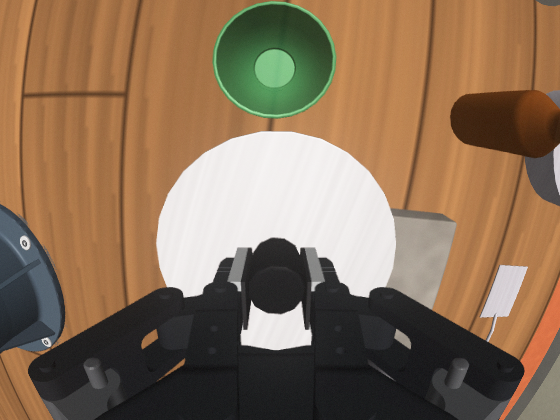

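Run:
```python
from h import *
from scipy.optimize import least_squares
m=np.load("m3.npy",allow_pickle=True);M={"K":m[0],"world_to_cam":m[1]}
im=cv2.imread("pics/w3.png").astype(int);b,g,r=[im[:,:,j] for j in range(3)]
def fit(mask,z,x0,sel):
    mask=cv2.morphologyEx(mask.astype(np.uint8),cv2.MORPH_CLOSE,np.ones((3,3)))
    c=max(cv2.findContours(mask,0,1)[0],key=cv2.contourArea)[:,0]
    c=c[sel(c)]
    P=np.array([at("wrist",p,z,M)[:2] for p in c])
    q=least_squares(lambda q:np.hypot(*(P-q[:2]).T)-q[2],x0,loss="soft_l1");print(q.x,np.abs(q.fun).mean(),len(c))
gm=(g>r+15)&(g>b+5);gm[130:]=0
fit(gm,65,[418,337,56],lambda c:c[:,1]>0)
wm=im.min(2)>200;wm[:125]=0
fit(wm,210.6,[439,213,62],lambda c:(c[:,1]<200))
fit(wm,210.6,[439,213,62],lambda c:(c[:,1]<240))
```

```text
[421.93818425 336.8815319   54.91522067] 0.22563205593722885 333
[439.21012993 213.79835161  61.37091695] 0.14640035057652326 241
[439.22401482 213.63570649  61.38841099] 3.628941892169094 345
```

>>> arm_command(deltas=[[0,0,0,-2,12,0,10],[0,0,0,-4,28,0,10],[0,0,0,-4,32,0,10],[0,0,0,-4,30,-5,10],[0,0,0,-3,15,-15,10],[0,0,0,0,6,-25,10],[0,0,0,0,0,-25,10],[0,0,0,0,0,-22,10],[0,0,0,0,0,-15,10],[0,0,0,0,0,-8,10],[0,0,0,0,0,0,10],[0,0,0,0,0,0,10]])

```text
t: 7.58
ee_pos: [422.7, 337.5, 101.0]
orientation: [3.141, -0.001, 1.698]
contact_force: [-0.0, -1.6, -1.8]
finger_gap: 22.5
gripper_force: 39.4
```

Run:
```python
from h import *
s=sense();print(s['t'],s['ee_pos'],s['orientation'],s['contact_force'])
a=vision.read_camera("side")[130:230,150:250,::-1];b=vision.read_camera("top")[230:330,100:200,::-1]
cv2.imwrite("pics/c4.png",cv2.resize(np.hstack([a,b]),None,fx=4,fy=4,interpolation=cv2.INTER_CUBIC))
```

```text
7.575 [422.69472082 337.46966827 100.98931403] [ 3.14064935e+00 -5.18370280e-04  1.69778027e+00] [-0.00699798 -1.57579108 -1.83161341]
```

View pics/c4.png

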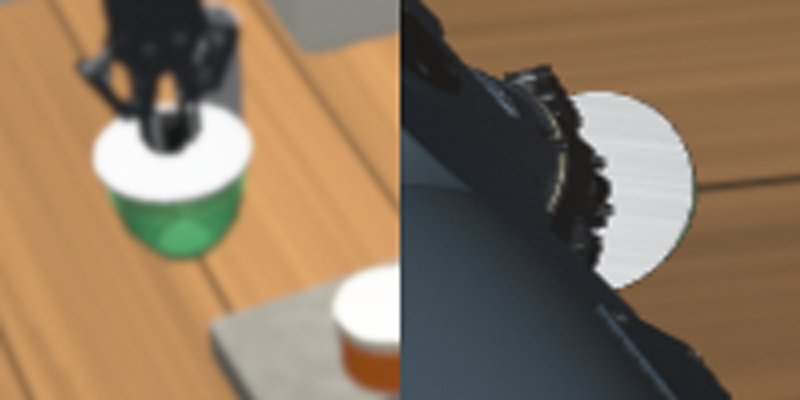

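>>> arm_command(deltas=[[0,0,0,-1,-0.5,-6,10],[0,0,0,0,0,-8,10],[0,0,0,0,0,-5,10],[0,0,0,0,0,-3,10],[0,0,0,0,0,-2,10],[0,0,0,0,0,-1,10],[0,0,0,0,0,0,10]])

```text
t: 8.55
ee_pos: [421.4, 336.7, 75.4]
orientation: [3.141, -0.0, 1.698]
contact_force: [0.8, 0.1, -1.7]
finger_gap: 22.9
gripper_force: 39.4
```

>>> arm_command(deltas=[[0,0,0,0,0,-0.6,10],[0,0,0,0,0,-0.3,10],[0,0,0,0,0,0,10]])

```text
t: 8.93
ee_pos: [421.5, 336.8, 74.8]
orientation: [3.141, -0.0, 1.698]
contact_force: [-1.4, -0.7, 4.9]
finger_gap: 22.7
gripper_force: 40.1
```

>>> arm_command(deltas=[[0,0,0,0,0,0,30],[0,0,0,0,0,0,45],[0,0,0,0,0,0,50],[0,0,0,0,0,5,50],[0,0,0,0,0,15,50],[0,0,0,0,0,30,50],[0,0,0,0,0,40,50],[0,0,0,0,0,40,50],[0,0,0,0,-10,30,50],[0,0,0,2,-22,15,50],[0,0,0,4,-40,10,50],[0,0,0,5,-48,10,50],[0,0,0,5,-48,10,50]])

```text
t: 10.55
ee_pos: [436.8, 166.3, 279.7]
orientation: [-3.141, 0.0, 1.698]
contact_force: [1.0, 0.8, -0.5]
finger_gap: 50.4
gripper_force: 0.0
```

>>> arm_command(deltas=[[0,0,0,5,-48,0,50],[0,0,0.05,5,-48,0,50],[0,0,0.05,5,-48,0,50],[0,0,0.05,6,-48,0,50],[0,0,0.05,6,-48,0,50],[0,0,0.05,6,-48,0,50],[0,0,0.05,6,-48,0,50],[0,0,0.05,6,-48,0,50],[0,0,0.04,5,-35,0,50],[0,0,0,4,-25,0,50],[0,0,0,2,-10,0,50],[0,0,0,0,0,0,50],[0,0,0,0,0,0,50]])

```text
t: 12.18
ee_pos: [493.2, -284.5, 279.6]
orientation: [3.141, -0.0, 2.088]
contact_force: [0.0, -0.2, 0.9]
finger_gap: 50.1
gripper_force: 0.0
```

Run:
```python
from h import *
s=sense();print(s['t'],s['ee_pos'],s['orientation'],s['contact_force'])
M=vision.camera_model("wrist");im=vision.read_camera("wrist")[:,:,::-1]
np.save("m5.npy",np.array([M["K"],np.array(M["world_to_cam"])],dtype=object),allow_pickle=True)
cv2.imwrite("pics/w5.png",im)
t=vision.read_camera("top")[:,:,::-1];cv2.imwrite("pics/top5.png",t)
c=cv2.resize(t[230:330,100:200],None,fx=2.4,fy=2.4,interpolation=cv2.INTER_CUBIC)
d=vision.read_camera("side")[:,:,::-1];cv2.imwrite("pics/side5.png",d);d=cv2.resize(d[130:230,150:250],None,fx=1.8,fy=1.8)
o=np.zeros((420,800,3),np.uint8);o[:,:560]=im;o[:240,560:]=c;o[240:,560:740]=d
cv2.imwrite("pics/c5.png",o)
```

```text
12.175 [ 493.15544432 -284.51622101  279.63317551] [ 3.14146506e+00 -3.58502355e-05  2.08841606e+00] [ 0.02915213 -0.17841164  0.91709274]
```

View pics/c5.png

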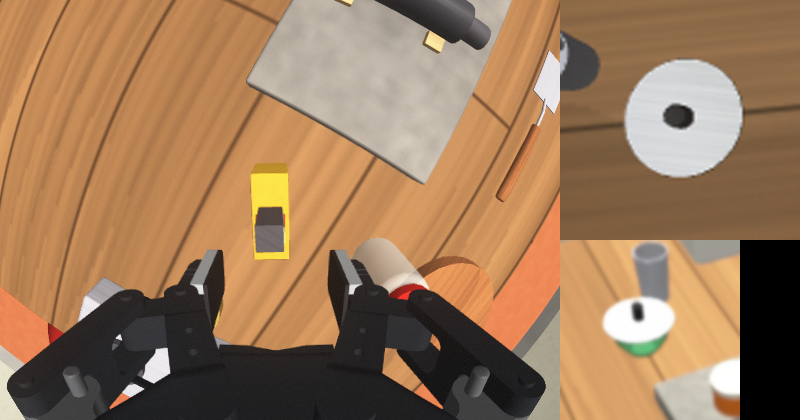

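Run:
```python
from h import *
m=np.load("m5.npy",allow_pickle=True);M={"K":m[0],"world_to_cam":m[1]}
im=cv2.imread("pics/w5.png").astype(int);b,g,r=[im[:,:,j] for j in range(3)]
y=((r>200)&(g>170)&(b<110)).astype(np.uint8);y[:150]=0;y[270:]=0;y[:,:240]=0;y[:,300:]=0
y=cv2.morphologyEx(y,cv2.MORPH_CLOSE,np.ones((31,31)))
c=max(cv2.findContours(y,0,1)[0],key=cv2.contourArea)[:,0]
P=np.array([at("wrist",p,86,M)[:2] for p in c],np.float32)
R=cv2.minAreaRect(P);B=cv2.boxPoints(R);e=B[1]-B[0];f=B[2]-B[1]
print(R,[np.degrees(np.arctan2(v[1],v[0])) for v in(e,f)])
hsv=cv2.cvtColor(im.astype(np.uint8),cv2.COLOR_BGR2HSV)
for row in (215,222,228,235,242,248,253): print(row,[tuple(im[row,x]) for x in (254,258,264,276,283,287)])
print(at("wrist",(270,239),150,M)); t=[at("wrist",p,150,M)[:2] for p in [(256,226),(284,226),(284,251),(255,252)]];print(np.round(t,1))
```

```text
((505.35302734375, -319.5352478027344), (40.37162780761719, 98.13710021972656), 30.867082595825195) [np.float32(-59.132885), np.float32(30.867119)]
215 [(np.int64(71), np.int64(224), np.int64(251)), (np.int64(65), np.int64(69), np.int64(80)), (np.int64(61), np.int64(67), np.int64(80)), (np.int64(66), np.int64(72), np.int64(84)), (np.int64(88), np.int64(100), np.int64(211)), (np.int64(72), np.int64(225), np.int64(251))]
222 [(np.int64(68), np.int64(221), np.int64(250)), (np.int64(63), np.int64(66), np.int64(77)), (np.int64(63), np.int64(69), np.int64(80)), (np.int64(68), np.int64(71), np.int64(83)), (np.int64(109), np.int64(120), np.int64(128)), (np.int64(69), np.int64(225), np.int64(251))]
228 [(np.int64(95), np.int64(165), np.int64(207)), (np.int64(109), np.int64(110), np.int64(119)), (np.int64(104), np.int64(106), np.int64(116)), (np.int64(107), np.int64(109), np.int64(118)), (np.int64(166), np.int64(174), np.int64(182)), (np.int64(69), np.int64(224), np.int64(250))]
235 [(np.int64(90), np.int64(182), np.int64(224)), (np.int64(102), np.int64(104), np.int64(114)), (np.int64(108), np
[... 432 characters left out ...]
226), np.int64(251))]
248 [(np.int64(64), np.int64(200), np.int64(243)), (np.int64(114), np.int64(111), np.int64(121)), (np.int64(106), np.int64(105), np.int64(114)), (np.int64(102), np.int64(104), np.int64(114)), (np.int64(109), np.int64(107), np.int64(116)), (np.int64(68), np.int64(221), np.int64(250))]
253 [(np.int64(68), np.int64(196), np.int64(240)), (np.int64(69), np.int64(219), np.int64(249)), (np.int64(69), np.int64(220), np.int64(250)), (np.int64(70), np.int64(223), np.int64(250)), (np.int64(70), np.int64(222), np.int64(250)), (np.int64(70), np.int64(224), np.int64(251))]
[ 506.27454476 -319.70142626  150.        ]
[[ 489.5 -315.1]
 [ 511.  -302.9]
 [ 523.1 -323.6]
 [ 500.6 -337.6]]
```

>>> arm_command(deltas=[[0,0,0.022,6,-17,-10,50],[0,0,0,6,-18,-20,50],[0,0,0,0.5,0,-30,50],[0,0,0,0,0,-30,50],[0,0,0,0,0,-30,50],[0,0,0,0,0,-25,50],[0,0,0,0,0,-18,50],[0,0,0,0,0,-10,50],[0,0,0,0,0,-7,50],[0,0,0,0,0,0,50],[0,0,0,0,0,0,50]])

```text
t: 13.7
ee_pos: [506.1, -320.5, 100.0]
orientation: [3.141, 0.001, 2.11]
contact_force: [0.1, 0.1, 0.1]
finger_gap: 50.2
gripper_force: 0.0
```

>>> arm_command(deltas=[[0,0,0,0,0,0,36],[0,0,0,0,0,0,28],[0,0,0,0,0,0,15],[0,0,0,0,0,0,15],[0,0,0,0,0,0,15],[0,0,0,0,0,0,15]], grip_force=60)

```text
t: 14.45
ee_pos: [506.1, -320.4, 99.8]
orientation: [3.141, 0.001, 2.11]
contact_force: [0.2, 1.4, 6.2]
finger_gap: 25.6
gripper_force: 59.1
```

>>> arm_command(deltas=[[0,0,0,0,0,5,15],[0,0,0,0,0,15,15],[0,0,0,0,0,28,15],[0,0,0,0,0,32,15],[0,0,0,0,0,32,15],[0,0,-0.03,0,10,20,15],[0,0,-0.05,0.4,22,13,15],[0,0,-0.05,0.5,32,0,15],[0,0,-0.05,0.5,36,0,15],[0,0,-0.05,0.5,40,0,15],[0,0,-0.05,0.5,40,0,15],[0,0,-0.05,0.5,40,0,15],[0,0,-0.05,0.5,36,0,15],[0,0,-0.032,0,28,0,15],[0,0,0,0,16,0,15],[0,0,0,0,8,0,15],[0,0,0,0,2,0,15],[0,0,0,0,0,0,15],[0,0,0,0,0,0,15]])

```text
t: 16.82
ee_pos: [509.2, -10.9, 244.4]
orientation: [-3.141, 0.0, 1.697]
contact_force: [-0.3, -0.1, -8.0]
finger_gap: 25.3
gripper_force: 60.0
```

Run:
```python
from h import *
s=sense();print(s['t'],s['ee_pos'],s['orientation'],s['contact_force'])
M=vision.camera_model("wrist");im=vision.read_camera("wrist")[:,:,::-1]
np.save("m6.npy",np.array([M["K"],np.array(M["world_to_cam"])],dtype=object),allow_pickle=True)
cv2.imwrite("pics/w6.png",im)
d=vision.read_camera("side")[:,:,::-1];cv2.imwrite("pics/side6.png",d)
o=np.zeros((420,800,3),np.uint8);o[:,:560]=im;o[:240,560:]=cv2.resize(d[160:280,210:330],None,fx=2,fy=2)
cv2.imwrite("pics/c6.png",o)
```

```text
16.825 [509.2198017  -10.89228703 244.35870799] [-3.14143903e+00  1.07933156e-04  1.69714455e+00] [-0.34770953 -0.1044167  -8.04308941]
```

View pics/c6.png

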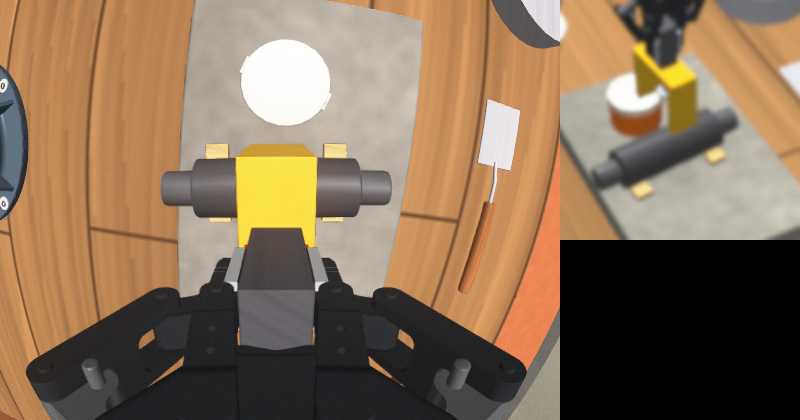

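Run:
```python
from h import *
m=np.load("m6.npy",allow_pickle=True);M={"K":m[0],"world_to_cam":m[1]}
im=cv2.imread("pics/w6.png").astype(int);b,g,r=[im[:,:,j] for j in range(3)]
y=((r>225)&(g>190)&(b<110)).astype(np.uint8)
for row in (160,170,200,215):
    x=np.where(y[row,225:330])[0]+225; print(row,x.min(),x.max())
    A=at("wrist",(x.min()-.5,row),230.6,M);B=at("wrist",(x.max()+.5,row),230.6,M);print(A.round(1),B.round(1),np.hypot(*(B-A)[:2]))
print([tuple(map(int,im[k,276])) for k in range(140,162,2)])
x=np.where(y[165])[0]; col=np.where(y[100:200,276])[0]+100; print("front row",col.min())
e=at("wrist",(276.5,col.min()-.5),230.6,M); th=.127; n=np.array([-np.sin(th),np.cos(th)])
print("front edge",e, "centre est",e[:2]-49*n)
cm=((r>190)&(g>150)&(b<190)&(r-b>40)).astype(np.uint8);cm[:140]=0;cm[161:]=0;cm[:,:195]=0;cm[:,360:]=0;cm[:,235:318]=0
k,l,st,ce=cv2.connectedComponentsWithStats(cm)
L=[]
for i in range(1,k):
  if st[i,4]>40:
    X,Y,w,h,a=st[i];print(st[i]); L+= [at("wrist",(xx-.5,Y-.5),50,M)[:2] for xx in (X,X+w)]
L=np.array(L);print(L.round(1));d=L[-1]-L[0];print(np.arctan2(d[1],d[0]),L.mean(0)-43*n)
```

```text
160 236 316
[483.5  33.9 230.6] [522.6  38.8 230.6] 39.4447454165848
170 236 316
[484.   29.  230.6] [523.4  33.9 230.6] 39.66727531577899
200 237 315
[486.   14.  230.6] [525.2  18.9 230.6] 39.49339839501144
215 238 314
[487.2   6.2 230.6] [525.9  11.1 230.6] 38.977688115471494
[(154, 171, 183), (154, 169, 181), (79, 158, 197), (56, 154, 203), (56, 156, 207), (57, 157, 206), (55, 158, 206), (53, 156, 204), (59, 180, 229), (78, 230, 252), (76, 229, 252)]
front row 157
front edge [503.11712488  37.96398354 230.6       ] centre est [509.32340991 -10.64138681]
[206 143  22  16 321]
[324 143  23  15 325]
[[430.1  24.5]
 [453.5  26.9]
 [552.6  39.3]
 [576.9  43. ]]
0.12521994854783725 [508.69834424  -9.23136131]
```

>>> arm_command(deltas=[[0,0,0,-0.3,1,-8,15],[0,0,0,0,0,-16,15],[0,0,0,0,0,-16,15],[0,0,0,0,0,-14,15],[0,0,0,0,0,-12,15],[0,0,0,0,0,-8,15],[0,0,0,0,0,-6,15],[0,0,0,0,0,-6,15],[0,0,0,0,0,-5,15],[0,0,0,0,0,-4,15],[0,0,0,0,0,-3,15],[0,0,0,0,0,-2,15],[0,0,0,0,0,-1,15],[0,0,0,0,0,0,15],[0,0,0,0,0,0,15]])

```text
t: 18.8
ee_pos: [509.0, -9.3, 143.5]
orientation: [3.141, 0.0, 1.698]
contact_force: [1.5, 0.1, -5.7]
finger_gap: 25.2
gripper_force: 60.1
```

>>> arm_command(deltas=[[0,0,0,0,0,-1,15],[0,0,0,0,0,-1,15],[0,0,0,0,0,-0.5,15],[0,0,0,0,0,-0.5,15],[0,0,0,0,0,0,15],[0,0,0,0,0,0,15]])

```text
t: 19.55
ee_pos: [508.9, -9.3, 140.4]
orientation: [-3.142, 0.0, 1.698]
contact_force: [-0.1, -0.1, -6.7]
finger_gap: 25.0
gripper_force: 60.2
```

>>> arm_command(deltas=[[0,0,0,0,0,-0.4,15],[0,0,0,0,0,-0.3,15],[0,0,0,0,0,0,15],[0,0,0,0,0,0,15]])

```text
t: 20.05
ee_pos: [509.0, -9.3, 139.8]
orientation: [3.141, 0.0, 1.698]
contact_force: [0.0, 1.1, -3.3]
finger_gap: 25.3
gripper_force: 60.5
```

>>> arm_command(deltas=[[0,0,0,0,0,-0.3,15],[0,0,0,0,0,0,15],[0,0,0,0,0,0,15]])

```text
t: 20.42
ee_pos: [509.1, -9.3, 139.8]
orientation: [3.141, 0.0, 1.698]
contact_force: [-2.0, 0.0, 6.3]
finger_gap: 25.4
gripper_force: 61.7
```

>>> arm_command(deltas=[[0,0,0,0,0,0,30],[0,0,0,0,0,0,42],[0,0,0,0,0,0,50],[0,0,0,0,0,0,50],[0,0,0,0,0,6,50],[0,0,0,0,0,15,50],[0,0,0,0,0,25,50],[0,0,0,0,0,30,50],[0,0,0,0,0,30,50],[0,0,0,0,0,20,50],[0,0,0,-10,-15,5,50],[0,0,0,-20,-30,0,50],[0,0,0,-20,-30,0,50],[0,0,0,-10,-20,0,50],[0,0,0,0,0,0,50],[0,0,0,0,0,0,50]])

```text
t: 22.42
ee_pos: [448.7, -104.3, 270.3]
orientation: [-3.142, -0.0, 1.697]
contact_force: [-0.4, -0.0, -0.5]
finger_gap: 49.8
gripper_force: 0.0
```

Run:
```python
from h import *
s=sense();print(s['t'],s['ee_pos'],s['contact_force'])
M=vision.camera_model("wrist");im=vision.read_camera("wrist")[:,:,::-1]
cv2.imwrite("pics/w7.png",im)
d=vision.read_camera("side")[:,:,::-1];cv2.imwrite("pics/side7.png",d)
t=vision.read_camera("top")[:,:,::-1]
o=np.zeros((600,800,3),np.uint8);o[:420,:560]=im;o[:240,560:]=cv2.resize(d[160:280,210:330],None,fx=2,fy=2,interpolation=cv2.INTER_CUBIC)
o[240:480,560:]=cv2.resize(t[165:285,200:320],None,fx=2,fy=2,interpolation=cv2.INTER_CUBIC)
o[420:,:280]=cv2.resize(t[220:310,70:210],None,fx=2,fy=2);cv2.imwrite("pics/c7.png",o)
th=.126;c=np.array([509,-9.5]);ux=np.array([np.cos(th),np.sin(th)]);uy=np.array([-ux[1],ux[0]])
for a,b in ((20,49),(-20,49),(20,-49),(-20,-49)): print(a,b,proj("wrist",[*(c+a*ux+b*uy),126],M).round(1))
for a in(1,-1):
  for b in (1,-1): print('col',a,b,proj("wrist",[*(c+13*a*ux+13*b*uy),190],M).round(1))
```

```text
22.425 [ 448.7114966  -104.30457311  270.32549231] [-0.36313681 -0.01528761 -0.47109843]
20 49 [378.   49.4]
-20 49 [334.8  46. ]
20 -49 [376.5 155.3]
-20 -49 [334.  154.1]
col 1 1 [396.1  79.2]
col 1 -1 [395.6 115.1]
col -1 1 [361.2  76.2]
col -1 -1 [360.9 112.9]
```

View pics/c7.png

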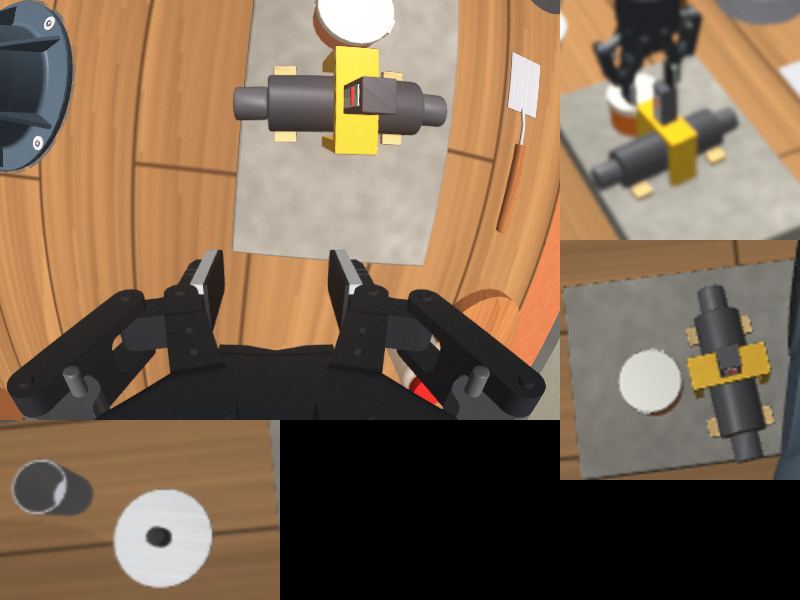

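The picture shows the gauge astride mid-roller, with its bridge corners at (335,46), (378,49), (377,155) and (334,154). These match the pixels predicted for standing on the slab to about 1 px. The lid sits centred on the bowl.

```bash
python3 -c "from bench import arm;print(arm.sign_off())"
```

```text
the job is handed in; nothing more can be done
None
```

The lid sits centred on the glass bowl, and the yellow gauge stands square astride the middle of the roller with both legs on the slab; I didn't read the gauge scale itself, and the job was handed in at about 22.6 s.

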